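Pair the refill tin and open its left- or right-handed canister

TASK

Stand the round refill tin upright in the dish of the canister of its own shape, the round one, and let go of it. Then take the cap off that canister: nobody knows whether it opens clockwise or anticlockwise, so try it one way and, if it stops at once, the other way, and lift it off when it comes free. Finish still holding the cap in the gripper, still, about 10 cm above the mouth of the round canister; leave the square canister's cap, the square tin, the salt dredger and the steel pot where they are.

Things in the scene. Friction and masses are not known exactly. Their poses are not given: they have to be found in the camera images.
- round_canister: round steel canister fixed to the worktop, 92 mm across, rim of its mouth 0.120 m above the worktop. Origin on its axis at worktop height; z up. Its dish stands on the worktop on the -x side of its frame, joined to it by a flat steel strip; the canister stands turned by up to 0.4 rad.
- round_dish (a point): centre of the inner floor of the round canister's round dish, 0.15 m from the canister's axis, floor 4 mm above the worktop; inside 76 mm across, lip top 12 mm above the worktop.
- round_tin: round tin (upright cylinder), 57 mm across, 72 mm high, about 0.18 kg. Origin at the centre of its underside; z up. It stands left or right of both canisters, 0.37 to 0.42 m off the robot's centre line, nearer the robot than they are; a like tin farther left is not meant.
- round_cap: black plastic cap, about 0.14 kg: flange 72 mm across, 6 mm thick; on it a round ribbed grip 44 mm across, from 6 to 46 mm above the origin. Origin: on the axis at the flange's underside, lying on the rim (0.120 m high when shut). Shuts the round canister. A stem with a cross bar reaches 39 mm below the flange, unseen while it is on.
- round_mouth (a point): centre of the round canister's mouth at rim height. A hidden lock inside, which differs from case to case: the cap opens either anticlockwise or clockwise. The wrong way it meets a hard stop after about 4 degrees; the right way it turns easily to a hard stop at about 65 and lifts freely between about 50 and there, clear after 40 mm.
- round_grip (a point): on the round cap's axis at mid height of its grip, 26 mm above the cap's origin. Where it is locked the cap rises only 3 mm. The grip is round, so fingers that turn on against a stop slip on it without harm.
- square_canister: square steel canister fixed to the worktop, 92 mm wide, rim of its round neck 0.120 m above the worktop; otherwise built like the round one, with a square dish 0.15 m from its axis on its -x side. Not to be used. Origin on its axis at worktop height.
- square_cap: black plastic cap, about 0.14 kg: flange 72 mm across, 6 mm thick; on it a round ribbed grip 44 mm across, from 6 to 46 mm above the origin. Origin: on the axis at the flange's underside, lying on the rim (0.120 m high when shut). Shuts the square canister; to be left alone.
- square_tin: square steel tin with a paper band, 52 x 52 mm, 70 mm high, about 0.18 kg; to be left alone. Origin at the centre of its underside.
- salt_dredger: aluminium salt dredger, 68 mm across, 115 mm high, a bystander standing behind and between the canisters. Origin at the centre of its underside.
- steel_pot: small open steel pot, 67 mm across, 52 mm high, a bystander. Origin at the centre of its underside.
There are look-alikes about, which are no part of the job. What is shaped like the round_cap but blue or orange is not meant.

How it is judged:
By the outcome, as a careful person would: the job done as asked, in the order asked, and still so for the second after the job is handed in, while the arm keeps its last pose, push and grip.
It also fails if it takes over 64 s, if anything falls off the work surface, if the arm or the gripper's body presses on something with over 40 N, if the wrist force passes 120 N, or if a joint passes its speed limit or range.

ROBOT

A 6-joint arm with a two-finger parallel gripper is mounted at the origin on a cart in front of the work surface, level with it; the furniture and walls round the work are solid. World frame = base frame: x ahead of the robot, y to its left, z up, the work surface at z = 0. Lengths are in mm, angles in rad, forces in N, time in s.
With the tool pointing down it reaches from about 300 to 875 mm from the base axis. Payload 6.4 kg.
Tool frame: the origin (TCP) lies at the very end of the fingers, on their centre line; the grasp point (between the pads) lies 19 mm behind it; z points along the fingers, y is the line along which they close (so a half turn about z gives the same grasp; the last joint's range is limited). The gripper opens to 85 mm and grips with 20 to 120 N. Pads are 22 mm wide; open, the fingers measure 114 mm over their backs; the gripper's body (76 mm by 85 mm) begins 54 mm behind the grasp point. The pads swing forward as they close: fully open they stand 13 mm farther back than shut.
Start: joints at [1.074, 0.181, 1.607, -0, 1.354, -0.206], TCP at [164.851, 550.877, 231.288] pointing down, gripper open.
Joint ranges: [-2.99, 2.99], [-0.89, 2.07], [0.3, 2.58], [-1.14, 4.28], [0, 2.63], [-3.12, 3.12]. Speed limits (rad/s): [2.57, 2.57, 3.01, 3.14, 3.14, 3.14].

INTERFACE

Orientations are given as a rotation vector (axis times angle).
In Python, from bench import * gives the robot as it stands. The module is installed in compiled form; this text tells all that it offers.
- The arm moves only by the tool apply_moves, never from a script. Its argument "increments" is a list of rows, each a list of 5 numbers: the opening, from 0 (shut) to 1 (fully open), then the shift along the tool's x, y, z in m, then the turn about the tool's z in rad. A call has 1 to 10 rows; each row is the pose to reach, as a shift and turn from the pose commanded when the call began, along the tool's axes at that moment; what a row does not reach only later rows make up. A row lasts 1/12 s, in which the tool goes at most 41.7 mm and 7.16 degrees, less where a joint would pass 70% of its speed; a pose out of reach is approached as far as the arm can. A call with a gripper value outside its range is refused whole. The fingers move at their own pace and stop on an object; "squeeze" is the grip in N (left out, the last holds). Time passes only in rows, so rows that repeat a pose let the fingers close. It gives the time, the measured TCP pose, the force, the opening and the grip force at its end, in the units of the state.
- sense(): the state, without advancing time (a new reading comes with each control period).
- camera(name): name is "scene" or "top" or "wrist"; returns the picture (384x512x3 uint8, red, green, blue); there is no depth.
- camera_info(name): a dict with "mtx" (3x3 intrinsics, pixels), "R" (3x3) and "t" (3): a world point X has camera coordinates R X + t. Camera axes: x right, y down, z forward; pixel columns grow to the right and rows downward; lengths in mm; the calibration is good to about 2 mm. A picture is of the moment at which its call begins: read the wrist's pose just before it. camera_info takes no time and is no camera call; for the wrist camera it gives the pose at the moment of the call.
- hand_in(): hands the job in; it is judged then, once.
The state is a dict: "clock": time; "q": joint angles; "dq": joint speeds; "joint_efforts": joint torques, N m; "position": TCP position; "orientation": TCP orientation; "wrist_force": force on the tool from outside, world axes, zero at the start; "torque": the same for the moment, N m; "opening": finger opening in mm; "grip_force": force on a finger pad.
Only numpy, scipy, OpenCV 4.12 (cv2) and the standard library are available. Lean on these libraries where they do the work, as an engineer would, in place of code of your own. Each camera call takes 0.05 s, during which the arm holds its last target. There are 200 camera calls.

## Working session

There is one attempt and no reset: what is moved stays moved. The work goes in short steps, Python scripts to look and compute and a tool call to move; the robot and the scene stay as the last step left them, time stands still between calls to the robot, and variables do not carry over. Pictures are saved under pics/ and viewed, at most 10 in all, crops included, and the job is handed in when it is done.

Besides the shell and the picture viewer there is one more tool, called after ">>>" in YAML: its name, and indented under it one key for each argument. apply_moves: Moves the arm, as the interface text tells. Its arguments: {"type":"object","properties":{"increments":{"type":"array","items":{"type":"array","items":{"type":"number"}}},"squeeze":{"type":"number"}},"required":["increments"]}

```bash
mkdir -p pics
python3 - <<'E'
from bench import *
import cv2,numpy as np
s=sense();print(s['clock'],s['position'],s['orientation'],s['opening'])
for n in ("scene","top"):
    im=camera(n);cv2.imwrite(f"pics/{n}0.png",im[:,:,::-1]);i=camera_info(n);print(n,np.round(i['mtx'],1).tolist(),np.round(-i['R'].T@i['t']),np.round(i['R'],2).tolist())
E
```

```text
0.0 [164.57937239 550.34391663 230.36335463] [-4.55057986e-01 -3.10783576e+00  2.66707945e-03] 85.38637949259069
scene [[350.6, 0.0, 258.3], [0.0, 350.6, 190.1], [0.0, 0.0, 1.0]] [ -95. -535.  890.] [[0.63, -0.78, -0.01], [-0.53, -0.41, -0.74], [0.57, 0.47, -0.67]]
top [[447.5, 0.0, 252.0], [0.0, 447.5, 192.7], [0.0, 0.0, 1.0]] [ 321. -135. 1362.] [[0.45, -0.89, -0.0], [-0.86, -0.44, -0.25], [0.22, 0.12, -0.97]]
```

View pics/scene0.png

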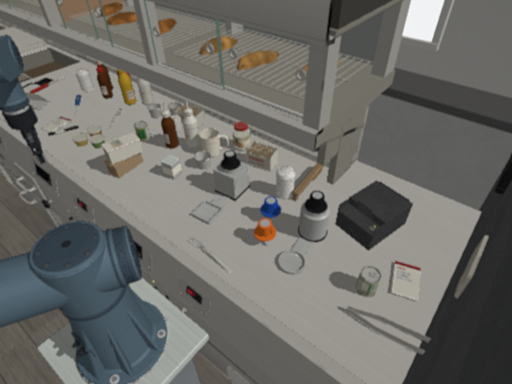

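View pics/top0.png

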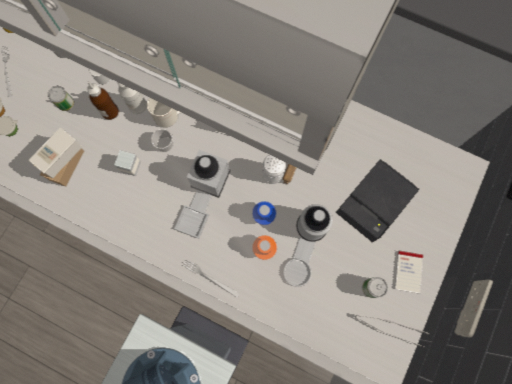

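The top view shows the round canister at (315,222) with its round dish at (296,271). The square canister is at (208,173) with its square dish at (190,220). Round tins are at (375,288), which stands alone on the right and nearer the robot, and at (61,98) and (8,125) on the far left, which are the look-alikes. The tin at (375,288) fits. The black cap on the round canister is at (317,216), and the blue (264,212) and orange (264,247) caps are not meant.

```bash
cat > h.py <<'E'
from bench import *
import cv2,numpy as np
def ray(i,uv,z):
    C=-i['R'].T@i['t'];d=i['R'].T@np.linalg.inv(i['mtx'])@np.array([uv[0],uv[1],1.])
    return C+d*(z-C[2])/d[2]
def proj(i,X):
    p=i['mtx']@(i['R']@np.array(X,float)+i['t']);return p[:2]/p[2]
E
python3 - <<'E'
from h import *
i=camera_info('top')
for n,uv,z in [('tin',(376,285),72),('captop',(319,213),166),('dish',(296,271),8),('tinL',(60,95),70),('tinLL',(7,122),70),('sqcap',(206,162),166),('pot',(163,138),50),('dredge',(276,165),110),('orange',(264,243),46),('blue',(264,208),46)]:
    print(n,ray(i,uv,z).round())
a=cv2.imread('pics/top0.png')[180:320,240:420];a=cv2.resize(a,None,fx=4,fy=4,interpolation=cv2.INTER_CUBIC);cv2.imwrite('pics/crop1.png',a)
E
```

```text
tin [ 531. -414.   72.]
captop [ 623. -180.  166.]
dish [ 471. -199.    8.]
tinL [624. 707.  70.]
tinLL [472. 804.  70.]
sqcap [613. 164. 166.]
pot [650. 351.  50.]
dredge [711.  -9. 110.]
orange [498. -78.  46.]
blue [593. -30.  46.]
```

View pics/crop1.png

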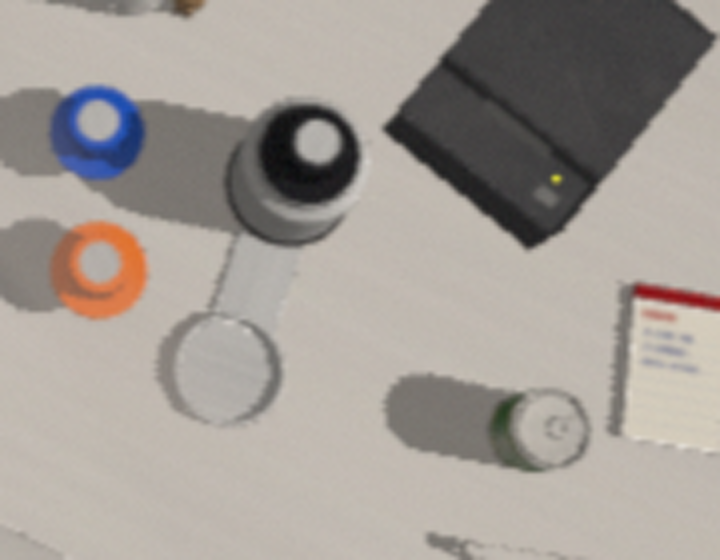

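The crop confirms the target objects. The lone green-banded round tin has its top at (377,287). The round canister has a black cap with its top at (319,215) and a round dish centred at (295,272). I go to above the tin.

```bash
cat >> h.py <<'E'
from scipy.spatial.transform import Rotation as Ro
def delta(target):
    s=sense();R=Ro.from_rotvec(s['orientation']).as_matrix()
    return (R.T@(np.array(target)-s['position'])/1000).round(4)
E
python3 - <<'E'
from h import *
i=camera_info('top')
for uv,z in [((377,287.3),72),((319.3,215),166),((295.4,272.3),5)]: print(ray(i,uv,z).round(1))
i2=camera_info('scene')
for X in [(531,-420,72),(623,-184,166),(471,-200,5)]: print(proj(i2,X).round(1))
print(delta((520,-415,200)))
w=camera_info('wrist');R=Ro.from_rotvec(sense()['orientation']).as_matrix();print((R.T@(-w['R'].T@w['t']-sense()['position'])).round(),(w['R']@R).round(2),w['mtx'].round())
E
```

```text
[ 526.4 -418.7   72. ]
[ 618.4 -183.   166. ]
[ 467.4 -198.9    5. ]
[371.8 272.7]
[318.9 193.7]
[291.9 260.9]
[-0.6173 -0.8229  0.0316]
[  71.   -1. -142.] [[ 0.    1.   -0.  ]
 [-0.96  0.   -0.27]
 [-0.27  0.    0.96]] [[330.   0. 253.]
 [  0. 330. 194.]
 [  0.   0.   1.]]
```

>>> apply_moves:
  increments:
    - [1,-0.617,-0.823,0.02,0]
    - [1,-0.617,-0.823,0.02,0]
    - [1,-0.617,-0.823,0.02,0]
    - [1,-0.617,-0.823,0.02,0]
    - [1,-0.617,-0.823,0.02,0]
    - [1,-0.617,-0.823,0.02,0]
    - [1,-0.617,-0.823,0.02,0]
    - [1,-0.617,-0.823,0.02,0]
    - [1,-0.617,-0.823,0.02,0]
    - [1,-0.617,-0.823,0.02,0]
  squeeze: 30

```text
clock: 0.93
position: [308.5, 158.2, 223.1]
orientation: [0.454, 3.108, 0.0]
wrist_force: [1.1, -0.3, -0.7]
opening: 85.4
grip_force: 0.0
```

Run:
```python
from h import *
print(sense()['clock'],delta((520,-415,200)),sense()['q'])
```

```text
0.9333 [-0.3666 -0.4888  0.0231] [ 1.27065102e-01 -3.84881211e-01  2.13839879e+00  3.30107701e-05
  1.38748283e+00 -1.15371171e+00]
```

>>> apply_moves:
  increments:
    - [1,-0.367,-0.489,0.02,0]
    - [1,-0.367,-0.489,0.02,0]
    - [1,-0.367,-0.489,0.02,0]
    - [1,-0.367,-0.489,0.02,0]
    - [1,-0.367,-0.489,0.02,0]
    - [1,-0.367,-0.489,0.02,0]
    - [1,-0.367,-0.489,0.02,0]
    - [1,-0.367,-0.489,0.02,0]
    - [1,-0.367,-0.489,0.02,0]
    - [1,-0.367,-0.489,0.02,0]

```text
clock: 1.77
position: [452.7, -232.9, 209.0]
orientation: [-0.456, -3.108, -0.001]
wrist_force: [1.3, 0.3, 0.7]
opening: 85.4
grip_force: 0.0
```

Run:
```python
from h import *
print(sense()['clock'],delta((520,-415,200)))
```

```text
1.7667 [-0.1168 -0.155   0.0088]
```

>>> apply_moves:
  increments:
    - [1,-0.117,-0.155,0.01,0]
    - [1,-0.117,-0.155,0.01,0]
    - [1,-0.117,-0.155,0.01,0]
    - [1,-0.117,-0.155,0.01,0]
    - [1,-0.117,-0.155,0.01,0]
    - [1,-0.117,-0.155,0.01,0]
    - [1,-0.117,-0.155,0.01,0]
    - [1,-0.117,-0.155,0.01,0]

```text
clock: 2.43
position: [519.9, -412.1, 198.7]
orientation: [-0.455, -3.107, -0.002]
wrist_force: [0.3, 1.2, 0.3]
opening: 85.0
grip_force: 0.0
```

Run:
```python
from h import *
s=sense();i=camera_info('wrist');im=camera('wrist');cv2.imwrite('pics/w1.png',im[:,:,::-1])
print(s['clock'],s['position'],proj(i,(526.4,-418.7,72)),proj(i,(526.4,-418.7,0)))
```

```text
2.4333 [ 519.87323506 -412.12098586  198.67030899] [248.34621857 196.63887134] [249.19597505 177.64721593]
```

View pics/w1.png

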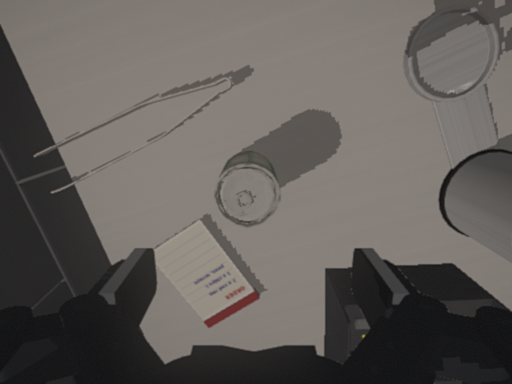

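The wrist picture shows the tin's top at (248,195), within 2 px of prediction. The dish is at about (453,55) and the canister at the right edge. I compute the descent and a second dish estimate.

Run:
```python
from h import *
i=camera_info('wrist');print(ray(i,(248,194.8),72).round(1),ray(i,(453,55.5),8).round(1),proj(i,(467.4,-198.9,8)).round())
print(delta((527,-419,26)))
```

```text
[ 525.1 -418.2   72. ] [ 467.2 -200.2    8. ] [454.  55.]
[-0.009  -0.0052  0.1731]
```

>>> apply_moves:
  increments:
    - [1,-0.008,-0.0045,0.02,0]
    - [1,-0.008,-0.0045,0.06,0]
    - [1,-0.008,-0.0045,0.1,0]
    - [1,-0.008,-0.0045,0.14,0]
    - [1,-0.008,-0.0045,0.16,0]
    - [1,-0.008,-0.0045,0.173,0]
    - [1,-0.008,-0.0045,0.173,0]
    - [1,-0.008,-0.0045,0.173,0]

```text
clock: 3.15
position: [527.1, -419.2, 27.5]
orientation: [0.454, 3.108, -0.001]
wrist_force: [0.2, -0.6, 0.7]
opening: 85.4
grip_force: 0.0
```

>>> apply_moves:
  increments:
    - [0.5,0,0,0,0]
    - [0.5,0,0,0,0]
    - [0.5,0,0,0,0]
    - [0.5,0,0,0,0]
    - [0.5,0,0,0,0]
    - [0.5,0,0,0,0]
    - [0.5,0,0,0,0]
    - [0.5,0,0,0,0]
  squeeze: 30

```text
clock: 3.82
position: [528.0, -420.8, 29.4]
orientation: [0.455, 3.105, -0.004]
wrist_force: [-1.1, 0.4, 5.8]
opening: 56.8
grip_force: 32.1
```

>>> apply_moves:
  increments:
    - [0.5,0,0,-0.02,0]
    - [0.5,0,0,-0.05,0]
    - [0.5,0,0,-0.06,0]
    - [0.5,0,0,-0.06,0]
    - [0.5,0,0,-0.06,0]
    - [0.5,0,0,-0.06,0]

```text
clock: 4.32
position: [526.0, -418.8, 85.1]
orientation: [-0.455, -3.107, -0.002]
wrist_force: [-0.1, 1.0, -1.5]
opening: 56.3
grip_force: 32.7
```

Run:
```python
from h import *
s=sense();print(s['clock'],s['position'],s['wrist_force'],s['opening'],delta((467.3,-199.5,88)))
```

```text
4.3167 [ 525.98371418 -418.77552138   85.1043129 ] [-0.14040053  0.95838694 -1.54884351] 56.32872937891919 [ 0.1191  0.1932 -0.0025]
```

>>> apply_moves:
  increments:
    - [0.5,0.013,0.021,0,0]
    - [0.5,0.03,0.048,0,0]
    - [0.5,0.047,0.077,0,0]
    - [0.5,0.065,0.105,0,0]
    - [0.5,0.083,0.134,0,0]
    - [0.5,0.1,0.162,0,0]
    - [0.5,0.113,0.183,0,0]
    - [0.5,0.119,0.193,0,0]
    - [0.5,0.119,0.193,0,0]
    - [0.5,0.119,0.193,0,0]

```text
clock: 5.15
position: [467.9, -200.4, 85.9]
orientation: [-0.454, -3.108, 0.0]
wrist_force: [-0.3, -0.1, -1.6]
opening: 56.5
grip_force: 32.9
```

Run:
```python
from h import *
im=camera('wrist');cv2.imwrite('pics/w2.png',im[:,:,::-1])
s=sense();i=camera_info('wrist');print(s['clock'],s['position'],proj(i,(467.3,-199.5,8)),proj(i,(*s['position'][:2],s['position'][2]-29+72)))
```

```text
5.2 [ 468.33684902 -201.24377764   86.28652413] [255.93225319 202.47980929] [254.70289406 310.40203446]
```

View pics/w2.png

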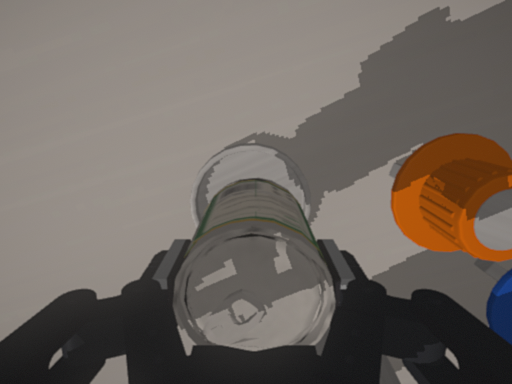

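The tin's top is at about (255,289). The dish is centred at about (250,200), its upper edge at (250,144) and its sides at u=191 and 310. I compute the offset between them.

Run:
```python
from h import *
s=sense();i=camera_info('wrist');R=Ro.from_rotvec(s['orientation']).as_matrix()
def rel(uv,z): return (R.T@(ray(i,uv,z)-s['position'])).round(1)
for z in(128,132):print('tin',rel((255,289),z), 'L/R',rel((175,289),z),rel((335,289),z))
print('bottom rim far/ near', rel((255,347),130),rel((255,230),130))
print('dish',rel((250.5,200),12),'edges',rel((191,200),12),rel((310,200),12),'far',rel((250,144),12))
```

```text
tin [  7.6   0.1 -41.7] L/R [  7.6 -27.6 -41.7] [  7.6  27.8 -41.7]
tin [ 10.1   0.  -45.7] L/R [ 10.1 -26.5 -45.7] [ 10.1  26.6 -45.7]
bottom rim far/ near [-14.7   0.1 -43.7] [ 30.4   0.  -43.7]
dish [ 4.5 -2.4 74.3] edges [  4.5 -43.2  74.3] [ 4.6 38.5 74.3] far [42.9 -2.6 74.3]
```

Tin in hand and dish agree to within about 3 mm, with 9 mm to spare. I shift 2.5 mm in -y and lower.

>>> apply_moves:
  increments:
    - [0.5,0,-0.0025,0.01,0]
    - [0.5,0,-0.0025,0.025,0]
    - [0.5,0,-0.0025,0.035,0]
    - [0.5,0,-0.0025,0.043,0]
    - [0.5,0,-0.0025,0.048,0]
    - [0.5,0,-0.0025,0.051,0]
    - [0.5,0,-0.0025,0.053,0]
    - [0.5,0,-0.0025,0.054,0]
    - [0.5,0,-0.0025,0.054,0]

```text
clock: 5.95
position: [467.6, -203.2, 33.5]
orientation: [0.455, 3.108, -0.001]
wrist_force: [-0.9, 1.1, 2.7]
opening: 56.0
grip_force: 33.2
```

>>> apply_moves:
  increments:
    - [0.5,0,0,0.001,0]
    - [0.5,0,0,0.002,0]
    - [0.5,0,0,0.002,0]

```text
clock: 6.2
position: [467.7, -203.3, 33.4]
orientation: [-0.454, -3.109, 0.001]
wrist_force: [-10.3, 5.1, 24.8]
opening: 56.4
grip_force: 35.2
```

Contact came at 33.4 mm, exactly 4 mm above the grasp reading, so the tin is on the dish floor. I release it.

>>> apply_moves:
  increments:
    - [0.5,0,0,-0.001,0]
    - [0.85,0,0,-0.001,0]
    - [0.85,0,0,-0.001,0]
    - [0.85,0,0,-0.001,0]
    - [0.85,0,0,-0.001,0]
    - [0.85,0,0,-0.001,0]

```text
clock: 6.7
position: [467.3, -202.9, 31.4]
orientation: [-0.455, -3.108, -0.0]
wrist_force: [-0.3, -0.2, 0.5]
opening: 72.7
grip_force: 0.0
```

>>> apply_moves:
  increments:
    - [0.85,0,0,-0.02,0]
    - [0.85,0,0,-0.05,0]
    - [0.85,0,0,-0.09,0]
    - [0.85,0,0,-0.13,0]
    - [0.85,0,0,-0.17,0]
    - [0.85,0,0,-0.19,0]
    - [0.85,0,0,-0.19,0]
    - [0.85,0,0,-0.19,0]

```text
clock: 7.37
position: [468.0, -203.4, 222.8]
orientation: [0.455, 3.106, -0.002]
wrist_force: [-0.3, 0.2, -0.6]
opening: 72.8
grip_force: 0.0
```

Run:
```python
from h import *
print(sense()['clock'],sense()['position'],sense()['opening'],delta((610,-185,225)))
```

```text
7.3667 [ 468.0017312  -203.35598906  222.84365407] 72.80725986167643 [-0.1308  0.0583 -0.0018]
```

>>> apply_moves:
  increments:
    - [0.85,-0.025,0.012,0,0]
    - [0.85,-0.06,0.028,0,0]
    - [0.85,-0.095,0.043,0,0]
    - [0.85,-0.12,0.054,0,0]
    - [0.85,-0.131,0.058,0,0]
    - [0.85,-0.131,0.058,0,0]
    - [0.85,-0.131,0.058,0,0]

```text
clock: 7.95
position: [608.4, -184.1, 218.6]
orientation: [-0.453, -3.104, -0.002]
wrist_force: [0.5, -0.1, -0.3]
opening: 72.7
grip_force: 0.0
```

Run:
```python
from h import *
s=sense();i=camera_info('wrist');im=camera('wrist')
t=camera('top')[200:320,240:400];cv2.imwrite('pics/w3.png',np.hstack([im,cv2.resize(t,(288,216)).repeat(1,0) if 0 else cv2.copyMakeBorder(cv2.resize(t,(288,216)),0,168,0,0,0)])[:,:,::-1])
print(s['clock'],s['position'],proj(i,(618.4,-183,166)),s['q'])
```

```text
7.95 [ 608.35799444 -184.14244573  218.567999  ] [260.17488227 231.14394443] [-4.80201353e-01  3.27174926e-01  1.45365615e+00 -2.58121855e-04
  1.36568785e+00 -1.76089137e+00]
```

View pics/w3.png

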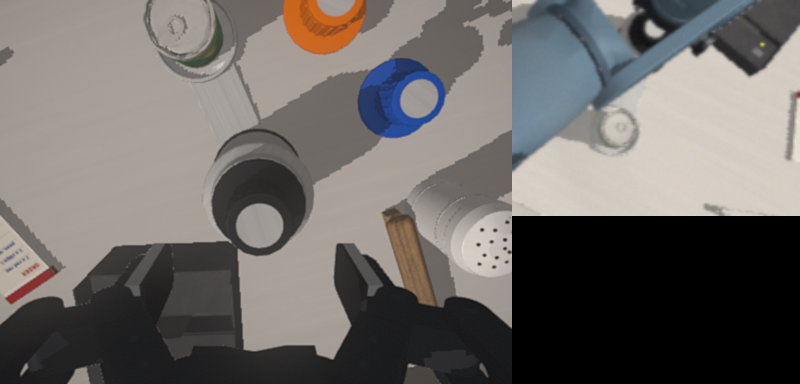

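The tin stands upright in the dish; in the top inset its top sits within the dish ring. The grey disk on the black cap is at about (258,226). I measure it exactly.

Run:
```python
from h import *
i=camera_info('wrist');g=cv2.cvtColor(cv2.imread('pics/w3.png')[:384,:512],cv2.COLOR_BGR2GRAY)
m=((g>110)).astype('uint8');n,l,st,c=cv2.connectedComponentsWithStats(m)
k=l[226,258];print(st[k],c[k]);P=ray(i,c[k],166);print(P.round(1))
P=(P+[618.4,-183,166])/2;print(P.round(1),delta((P[0],P[1],130)))
```

```text
[ 236  204   47   44 1649] [259.23165555 225.32261977]
[ 614.6 -183.1  166. ]
[ 616.5 -183.1  166. ] [-0.008   0.0039  0.0899]
```

>>> apply_moves:
  increments:
    - [0.85,-0.008,0.004,0,0.12]
    - [0.85,-0.008,0.004,0,0.24]
    - [0.85,-0.008,0.004,0.01,0.36]
    - [0.85,-0.008,0.004,0.03,0.48]
    - [0.85,-0.008,0.004,0.055,0.5]
    - [0.85,-0.008,0.004,0.075,0.5]
    - [0.85,-0.008,0.004,0.087,0.5]
    - [0.85,-0.008,0.004,0.087,0.5]
    - [0.85,-0.008,0.004,0.087,0.5]

```text
clock: 8.8
position: [617.5, -183.5, 134.5]
orientation: [-1.21, -2.898, -0.0]
wrist_force: [0.8, 0.5, 1.0]
opening: 72.5
grip_force: 0.0
```

>>> apply_moves:
  increments:
    - [0.3,0,0,0,0]
    - [0.3,0,0,0,0]
    - [0.3,0,0,0,0]
    - [0.3,0,0,0,0]
    - [0.3,0,0,0,0]
    - [0.3,0,0,0,0]
    - [0.3,0,0,0,0]
    - [0.3,0,0,0,0]
  squeeze: 30

```text
clock: 9.47
position: [619.0, -184.3, 136.6]
orientation: [1.209, 2.896, -0.002]
wrist_force: [-2.6, -2.2, 6.0]
opening: 43.1
grip_force: 30.4
```

Run:
```python
from h import *
s=sense();print(s['clock'],s['position'],s['orientation'],s['wrist_force'],s['torque'],s['q'],s['opening'])
```

```text
9.4667 [ 619.02313041 -184.31654832  136.60649329] [ 1.20895333e+00  2.89648515e+00 -1.63571067e-03] [-2.55583955 -2.24253945  6.03668542] [-0.17699786  0.33784712 -0.00312247] [-4.72399416e-01  4.24365860e-01  1.49750886e+00 -8.67578949e-04
  1.21671558e+00 -1.25208780e+00] 43.06177304035801
```

>>> apply_moves:
  increments:
    - [0.3,0,0,0,0.03]
    - [0.3,0,0,0,0.06]
    - [0.3,0,0,0,0.1]
    - [0.3,0,0,0,0.14]
    - [0.3,0,0,0,0.17]
    - [0.3,0,0,0,0.17]
  squeeze: 40

```text
clock: 9.97
position: [618.0, -184.3, 136.5]
orientation: [1.454, 2.784, -0.003]
wrist_force: [-6.9, -2.5, 8.4]
opening: 42.7
grip_force: 39.7
```

Run:
```python
from h import *
s=sense();print(s['clock'],s['position'],s['orientation'],s['wrist_force'],s['torque'],s['joint_efforts'],s['q'][5])
```

```text
9.9667 [ 617.99314838 -184.26948404  136.52724467] [ 1.45350768e+00  2.78442943e+00 -2.52326587e-03] [-6.88197081 -2.47831282  8.35524675] [-0.12796935  1.07390915  0.11956391] [  2.39261605 -49.57300901 -31.69638991   1.25035308  -1.57189976
   0.5210714 ] -1.0806712275498906
```

The reaction moment is only 0.12 N·m past the 4° point, so it appears to turn freely clockwise. I continue.

>>> apply_moves:
  increments:
    - [0.3,0,0,0,0.06]
    - [0.3,0,0,0,0.12]
    - [0.3,0,0,0,0.18]
    - [0.3,0,0,0,0.24]
    - [0.3,0,0,0,0.3]
    - [0.3,0,0,0,0.36]

```text
clock: 10.47
position: [617.6, -183.7, 136.8]
orientation: [-1.93, -2.478, 0.002]
wrist_force: [-8.1, 1.5, 12.9]
opening: 42.7
grip_force: 40.0
```

Run:
```python
from h import *
s=sense();print(s['clock'],s['position'],s['wrist_force'],s['torque'],s['joint_efforts'][5],s['q'][5])
```

```text
10.4667 [ 617.61876411 -183.66283765  136.82008944] [-8.06639617  1.48968101 12.90554555] [0.45071981 1.39588867 0.30800343] -0.6599153950810432 -0.7195276743397978
```

>>> apply_moves:
  increments:
    - [0.3,0,0,-0.001,0.06]
    - [0.3,0,0,-0.002,0.12]
    - [0.3,0,0,-0.003,0.18]
    - [0.3,0,0,-0.003,0.24]
    - [0.3,0,0,-0.003,0.3]
    - [0.3,0,0,-0.003,0.36]
    - [0.3,0,0,-0.003,0.42]
    - [0.3,0,0,-0.003,0.48]
    - [0.3,0,0,-0.003,0.5]

```text
clock: 11.22
position: [615.5, -183.0, 137.5]
orientation: [-2.479, -1.921, 0.007]
wrist_force: [-10.8, -1.0, 6.9]
opening: 42.7
grip_force: 41.6
```

Run:
```python
from h import *
s=sense();print(s['clock'],s['position'],s['wrist_force'],s['torque'],s['joint_efforts'][5],s['q'][5])
```

```text
11.2167 [ 615.50835298 -182.96471754  137.46692738] [-10.75379121  -1.04339247   6.93583951] [0.16408694 2.34482276 0.22447604] 0.4237036965787411 -0.21924447030387675
```

Turned about 59°. I try a slow lift of 10 mm; if it is locked it will stop at 3 mm with the force rising.

>>> apply_moves:
  increments:
    - [0.3,0,0,-0.002,0]
    - [0.3,0,0,-0.004,0]
    - [0.3,0,0,-0.006,0]
    - [0.3,0,0,-0.008,0]
    - [0.3,0,0,-0.01,0]

```text
clock: 11.63
position: [616.3, -183.4, 146.3]
orientation: [-2.478, -1.925, 0.005]
wrist_force: [-4.4, -2.5, -4.0]
opening: 43.0
grip_force: 41.1
```

Run:
```python
from h import *
s=sense();print(s['clock'],s['position'],s['wrist_force'],s['torque'],s['q'][5])
im=camera('wrist');cv2.imwrite('pics/w4.png',im[:,:,::-1])
```

```text
11.6333 [ 616.30303051 -183.38164707  146.25819152] [-4.41213279 -2.49006256 -4.03028679] [-0.52842175  0.95773411  0.07925439] -0.2220578249076347
```

View pics/w4.png

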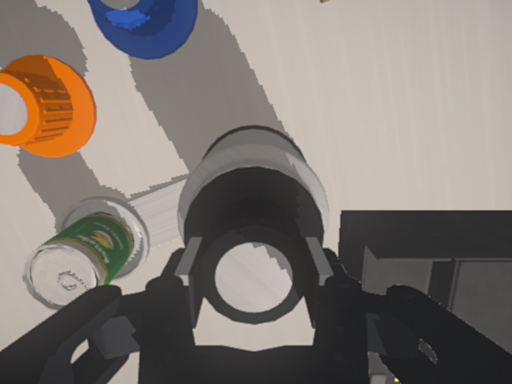

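The cap came up 9 mm with only about 4 N, so it is free; it is at (255,275) in the fingers and the tin is undisturbed at (80,265). I lift on to about 100 mm.

>>> apply_moves:
  increments:
    - [0.3,0,0,-0.008,0]
    - [0.3,0,0,-0.02,0]
    - [0.3,0,0,-0.034,0]
    - [0.3,0,0,-0.05,0]
    - [0.3,0,0,-0.066,0]
    - [0.3,0,0,-0.08,0]
    - [0.3,0,0,-0.089,0]
    - [0.3,0,0,-0.091,0]
    - [0.3,0,0,-0.091,0]
    - [0.3,0,0,-0.091,0]

```text
clock: 12.52
position: [618.2, -183.1, 238.4]
orientation: [-2.481, -1.927, -0.0]
wrist_force: [0.2, 0.0, -2.6]
opening: 42.9
grip_force: 41.4
```

>>> apply_moves:
  increments:
    - [0.3,0,0,0,0]
    - [0.3,0,0,0,0]
    - [0.3,0,0,0,0]
    - [0.3,0,0,0,0]
    - [0.3,0,0,0,0]
    - [0.3,0,0,0,0]

```text
clock: 13.02
position: [618.2, -183.4, 238.4]
orientation: [-2.481, -1.927, 0.0]
wrist_force: [0.7, -0.8, -0.8]
opening: 42.8
grip_force: 41.4
```

Run:
```python
from h import *
s=sense();print(s['clock'],s['position'],s['wrist_force'],s['opening'],np.abs(s['dq']).max())
i=camera_info('scene');print(proj(i,(616.5,-183,166)),proj(i,(616.5,-183,266)))
a=camera('scene')[120:320,220:420];w=camera('wrist')
cv2.imwrite('pics/f.png',np.hstack([cv2.resize(a,(384,384)),cv2.resize(w,(416,312)).copy() if 0 else cv2.copyMakeBorder(cv2.resize(w,(416,312)),0,72,0,0,0)])[:,:,::-1])
```

```text
13.0167 [ 618.19673961 -183.36424975  238.35694629] [ 0.70340411 -0.81947738 -0.82690045] 42.78959346463154 0.0025847740346033564
[317.52862373 194.70432173] [321.13492636 168.84540925]
```

View pics/f.png

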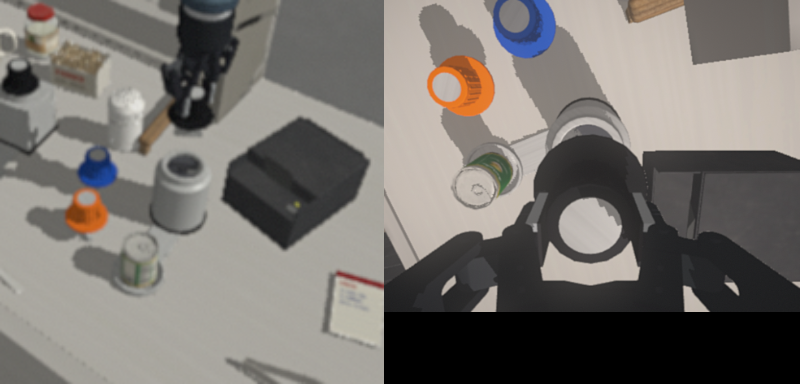

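The final picture shows the canister open at (180,190), with the black cap in the gripper above it at (192,108). The tin stands upright in the dish at (138,262), and everything else is in place.

```bash
python3 -c "
from bench import *
print(hand_in())"
```

```text
the job is handed in; nothing more can be done
None
```

The job is handed in at about 13 s of the 64 s allowed: the round tin stands in the round dish, the cap opened clockwise, and the gripper holds it still about 10 cm above the round canister's mouth.

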